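Set out the repair parts by height on the kitting board

TASK

Set out the four repair parts (capacitor, contactor, small grey carton and roll of thread tape) on the plywood kitting board in order of height: the tallest on the round mark next to the red end block, then each lower one on the next mark, the lowest at the far end. Stand each upright as it is now, centred on its mark, let go of it, and do not disturb the pot of screws.

Things in the scene. Friction and masses are not known exactly. Their poses are not given: they have to be found in the camera images.
- run_capacitor_mid (a point): white run capacitor: an upright round can, 48 mm in diameter and 117 mm high including the two small terminals on top, about 0.2 kg. The point is its centre, half-way up; z up along the can. It can be held anywhere on the can, best at 70 to 90 mm above its foot, so that the gripper's body clears the terminals.
- contactor_mid (a point): contactor standing upright: dark grey base block 70 (x) x 45 (y) mm and 45 mm high, above it a narrower light grey block 44 (x) x 40 (y) mm; 78 mm high in all, about 0.3 kg. The point is its centre, half-way up (39 mm above its foot); z up. Grasp it across y, at the base block or the upper one.
- relay_carton_mid (a point): small grey closed carton, 44 (x) x 56 (y) x 34 (z) mm, about 0.08 kg. The point is its centre; z up.
- thread_tape_mid (a point): roll of white thread-seal tape with a blue core, lying flat: 51 mm in diameter, 14 mm high, about 0.02 kg. The point is its centre, half-way up; z up. Grasp it across its diameter (the core cannot be entered).
- mark_a: round white disc with a black ring, 64 mm across, with a black dot at its centre, printed flat on the top of the plywood board (board 90 x 480 mm, 10 mm thick, fixed to the table). Origin: the disc's centre on the board's top face (10 mm above the table); z up, y along the board, x across it. It is at the +y end of the row of four marks, 65 mm from the end block there; the row runs a, b, c, d, 100 mm from mark to mark.
- mark_b: round white disc with a black ring, 64 mm across, with a black dot at its centre, printed flat on the top of the plywood board (board 90 x 480 mm, 10 mm thick, fixed to the table). Origin: the disc's centre on the board's top face (10 mm above the table); z up, y along the board, x across it. Second in the row, between marks a and c.
- mark_c: round white disc with a black ring, 64 mm across, with a black dot at its centre, printed flat on the top of the plywood board (board 90 x 480 mm, 10 mm thick, fixed to the table). Origin: the disc's centre on the board's top face (10 mm above the table); z up, y along the board, x across it. Third in the row, between marks b and d.
- mark_d: round white disc with a black ring, 64 mm across, with a black dot at its centre, printed flat on the top of the plywood board (board 90 x 480 mm, 10 mm thick, fixed to the table). Origin: the disc's centre on the board's top face (10 mm above the table); z up, y along the board, x across it. It is at the -y end of the row of four marks, 65 mm from the end block there.
- red_block: red end block, 70 x 30 x 18 mm, fixed on top of the board at one of its two ends, in line with the marks: either beside mark a or beside mark d (a like block at the other end is blue). Origin: the centre of its underside.
- screw_pot: black plastic pot of screws, loose, 100 mm in diameter at the rim and 71 mm high, standing to the left of the board; to be left alone. Origin: the centre of its underside.

How it is judged:
By the outcome, as a careful person would: the job done as asked, in the order asked, and still so for the second after the job is handed in, with the robot touching nothing.
It also fails if it takes over 109 s, if anything falls off the work surface, if the arm or the gripper's body presses on something with over 40 N, if the wrist force passes 120 N, or if a joint passes its speed limit or range.

ROBOT

A 7-joint arm with a two-finger parallel gripper is mounted at the origin on a cart in front of the work surface, level with it; the furniture and walls round the work are solid. World frame = base frame: x ahead of the robot, y to its left, z up, the work surface at z = 0. Lengths are in mm, angles in rad, forces in N, time in s.
With the tool pointing down it reaches from about 400 to 850 mm from the base axis. Payload 10.4 kg.
Tool frame: the origin (TCP) lies on the centre line of the jaws, within the pads' length; the fingertips stand ctrl.tcp_to_tips ahead of it and the grasp point (between the pads) lies 5 mm behind it (ctrl.tcp_to_tips is the distance from the TCP to the fingertips, in mm); z points along the fingers, y is the line along which they close (so a half turn about z gives the same grasp; the last joint's range is limited). The gripper opens to 85 mm and grips with 20 to 120 N. Pads are 22 mm wide; open, the fingers measure 114 mm over their backs; the gripper's body (76 mm by 85 mm) begins 54 mm behind the grasp point. The pads swing forward as they close: fully open they stand 13 mm farther back than shut.
Start: joints at [1.162, 0.332, -0.065, 1.46, 0.022, 1.35, -0.088], TCP at [235.21, -579.073, 245.338] pointing down, gripper open.
Joint ranges: [-2.6, 2.6], [-0.5, 2.12], [-1.47, 1.34], [0.16, 2.42], [-1.27, 4.41], [0.06, 2.06], [-2.6, 2.6]. Speed limits (rad/s): [2.22, 2.22, 2.79, 2.79, 3.14, 3.14, 3.14].

INTERFACE

Orientations are given as [roll, pitch, yaw] about the fixed x, y, z axes, in that order (R = Rz(yaw) Ry(pitch) Rx(roll)).
In Python, from plant import status, eyes, ctrl gives the robot as it stands.
- The arm moves only by the tool arm_command, never from a script. Its argument "steps" is a list of rows, each a list of 3 entries, a list of its own where there are three numbers: the shift along the world's x, y, z in mm, then the turn, a rotation vector about the world's x, y, z in rad, then the finger opening in mm, from 0 to 85.4. A call has 1 to 20 rows; each row shifts and turns the commanded pose from where the row before left it; what a row does not reach is not made up. A row lasts 1/10 s, in which the tool goes at most 50 mm and 8.59 degrees, less where a joint would pass 70% of its speed; a pose out of reach is approached as far as the arm can. A call with a gripper value outside its range is refused whole. The fingers move at their own pace and stop on an object; the grip force is fixed at half the most. Time passes only in rows, so rows that do not move let the fingers close. It gives the time, the measured TCP pose, the force, the opening and the grip force at its end, in the units of the state.
- status.get_state(): the state, without advancing time (a new reading comes with each control period).
- eyes.capture(name): name is "side" or "top" or "wrist"; returns (picture, depth): 420x560x3 uint8, red, green, blue; 420x560 float32, mm along the optical axis (not along the pixel's ray), 0 where there is no reading.
- eyes.camera_model(name): a dict with "fx", "fy", "cx", "cy" (pixels), "R" (3x3) and "t" (3): a world point X has camera coordinates R X + t. Camera axes: x right, y down, z forward; pixel columns grow to the right and rows downward; lengths in mm; the calibration is good to about 2 mm. The wrist camera is an equidistant fisheye: a pixel r from the principal point sees the ray r / f radians off the axis. A picture is of the moment at which its call begins: read the wrist's pose just before it. camera_model takes no time and is no camera call; for the wrist camera it gives the pose at the moment of the call.
- ctrl.finish_job(): hands the job in; it is judged then, once.
The state is a dict: "time_s": time; "joint_positions": joint angles; "joint_velocities": joint speeds; "joint_torque": joint torques, N m; "eef_pos": TCP position; "eef_rot": TCP orientation; "force": force on the tool from outside, world axes, zero at the start; "wrist_torque": the same for the moment, N m; "grip_width": finger opening in mm; "grasp_force": force on a finger pad.
Only numpy, scipy, OpenCV 4.12 (cv2) and the standard library are available. Lean on these libraries where they do the work, as an engineer would, in place of code of your own. Each camera call takes 0.05 s, during which the arm holds its last target. There are 200 camera calls.

## Working session

There is one attempt and no reset: what is moved stays moved. The work goes in short steps, Python scripts to look and compute and a tool call to move; the robot and the scene stay as the last step left them, time stands still between calls to the robot, and variables do not carry over. Pictures are saved under pics/ and viewed, at most 14 in all, crops included, and the job is handed in when it is done.

Besides the shell and the picture viewer there is one more tool, called after "Request:" as a command line: name --argument value ..., lists and objects as JSON in quotes. arm_command: Moves the arm, as the interface text tells. Its arguments: {"type":"object","properties":{"steps":{"type":"array"}},"required":["steps"]}

```bash
mkdir -p pics; ls; python3 - <<'E'
from plant import status, eyes, ctrl
import cv2,numpy as np,pickle
print(ctrl.tcp_to_tips); s=status.get_state(); print(s)
for n in ("top","side"):
    p,d=eyes.capture(n); m=eyes.camera_model(n); pickle.dump((p,d,m),open(f"pics/{n}0.pkl","wb"))
    cv2.imwrite(f"pics/{n}0.png",p[:,:,::-1]); print(n,m)
E
```

```text
pics
14.0
{'time_s': 0.0, 'joint_positions': array([ 1.16239446,  0.33287376, -0.06467324,  1.46093603,  0.02162668,
        1.34988349, -0.08847361]), 'joint_velocities': array([-0.00096857, -0.00060534, -0.00024679,  0.00185318,  0.00074292,
        0.00035016, -0.00164296]), 'joint_torque': array([ 1.49615717e-04, -6.25445008e+01,  4.89232969e-02, -3.91606665e+01,
        1.59991969e-02,  9.91957553e-03, -9.03015177e-06]), 'eef_pos': array([ 235.0319773 , -578.74975488,  244.51719477]), 'eef_rot': array([-3.14019148e+00,  9.90427683e-05,  3.85829772e-01]), 'force': array([0.56927617, 0.9932117 , 0.49186033]), 'wrist_torque': array([-0.04910599,  0.06487448,  0.02805185]), 'grasp_force': 0.0, 'grip_width': 85.2659635557092}
top {'fx': 513.452824502786, 'fy': 513.452824502786, 'cx': 275.3542299260126, 'cy': 208.17775022633893, 'R': array([[-0.00675493, -0.99994559, -0.00794876],
       [-0.98557658,  0.0080016 , -0.16904075],
       [ 0.16909516,  0.00669225, -0.98557701]]), 't': array([  58.77912486,  546.59132042, 1419.87415758])}
side {'fx': 413.3330930694308, 'fy': 413.3330930694308, 'cx': 277.2461009130748, 'cy': 208.3566635138872, 'R': array([[-0.88007785, -0.47438847, -0.02045864],
       [-0.24714605,  0.49444007, -0.83333537],
       [ 0.40544026, -0.72834373, -0.55238899]]), 't': array([491.33167906, 166.62222376, 916.30740293])}
```

View pics/top0.png

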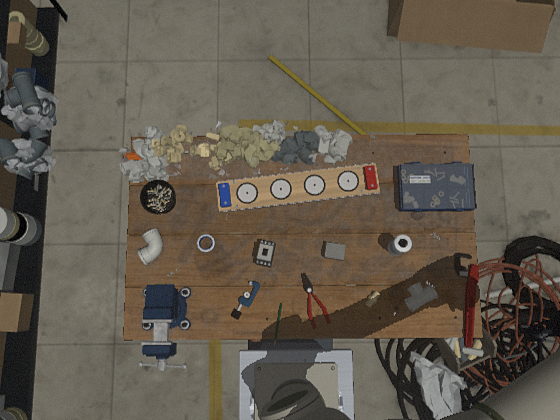

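View pics/side0.png

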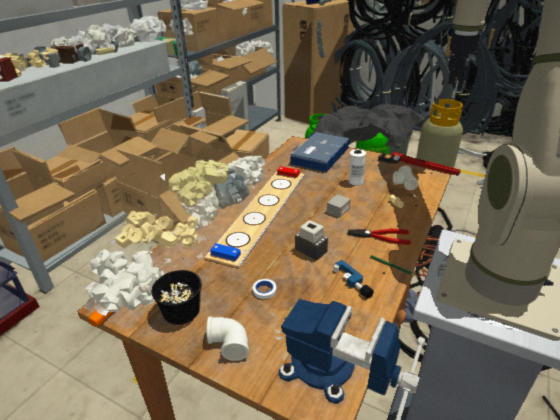

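The top picture has image up as +x and left as +y. The red block at (371,177) is at the -y end, so the order is capacitor→d (348,181), contactor→c (314,185), carton→b (281,188), tape→a (247,193). The parts are the tape (206,243), contactor (264,252), carton (334,250) and capacitor (402,243).

```bash
python3 - <<'E'
import cv2,pickle,numpy as np
p,d,m=pickle.load(open("pics/top0.pkl","rb"))
c=p[160:270,190:420]; cv2.imwrite("pics/crop0.png",cv2.resize(c,None,fx=3.4,fy=3.4,interpolation=cv2.INTER_CUBIC)[:,:,::-1])
def pt(u,v,z):
    r=m["R"].T@np.array([(u-m["cx"])/m["fx"],(v-m["cy"])/m["fy"],1]); o=-m["R"].T@m["t"]; return o+r*(z-o[2])/r[2]
def dp(u,v):
    D=d[int(v),int(u)];return m["R"].T@(np.array([(u-m["cx"])/m["fx"]*D,(v-m["cy"])/m["fy"]*D,D])-m["t"])
for n,u,v,z in [("a",246.5,193,10),("b",280.7,188.5,10),("c",314.3,184.5,10),("d",347.8,181,10),("red",371,177,28),("cap",403,243,117),("cont",263.5,247,78),("cart",334,248,34),("tape",206,243,14),("pot",158,196,71)]:
    print(n,pt(u,v,z).round(1),dp(u,v).round(1))
E
```

```text
a [599.4 139.6  10. ] [598.6 139.4  14. ]
b [612.1  38.8  10. ] [611.5  38.8  12.7]
c [623.3 -60.4  10. ] [623.8 -60.6   7.4]
d [ 633.  -159.5   10. ] [ 632.  -158.9   14.3]
red [ 640.3 -225.    28. ] [ 641.5 -225.9   23. ]
cap [ 437.5 -287.4  117. ] [ 438.7 -290.2  105.2]
cont [433.2  87.9  78. ] [433.4  88.   75.7]
cart [ 433.1 -111.    34. ] [ 433.  -111.    34.9]
tape [452.1 256.1  14. ] [453.2 257.5   4. ]
pot [580.5 385.9  71. ] [587.  393.8  38. ]
```

View pics/crop0.png

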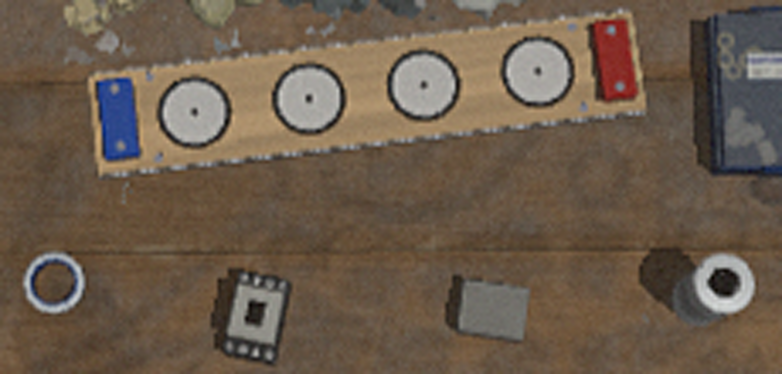

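```bash
cat > h.py <<'E'
from plant import status, eyes, ctrl
import cv2,numpy as np,pickle
def snap(n,name,box=None,f=1):
    m=eyes.camera_model(n); p,d=eyes.capture(n); pickle.dump((p,d,m,n),open(f"pics/{name}.pkl","wb"))
    show(name,p,box,f); return p,d,m
def show(name,p,box=None,f=1):
    c=p if box is None else p[box[1]:box[3],box[0]:box[2]]
    cv2.imwrite(f"pics/{name}.png",cv2.resize(c,None,fx=f,fy=f,interpolation=cv2.INTER_CUBIC)[:,:,::-1])
def ray(m,n,u,v):
    a=np.array([(u-m["cx"])/m["fx"],(v-m["cy"])/m["fy"]])
    if n=="wrist":
        r=np.hypot(*a); q=np.array([*(a/max(r,1e-9)*np.sin(r)),np.cos(r)])
    else: q=np.array([*a,1])
    return m["R"].T@q
def pt(name,u,v,z):
    p,d,m,n=pickle.load(open(f"pics/{name}.pkl","rb"))
    r=ray(m,n,u,v); o=-m["R"].T@m["t"]; return (o+r*(z-o[2])/r[2]).round(1)
def proj(name,X):
    p,d,m,n=pickle.load(open(f"pics/{name}.pkl","rb")); c=m["R"]@np.array(X,float)+m["t"]
    if n=="wrist":
        th=np.arctan2(np.hypot(c[0],c[1]),c[2]); a=c[:2]/np.hypot(c[0],c[1])*th
    else: a=c[:2]/c[2]
    return (a*[m["fx"],m["fy"]]+[m["cx"],m["cy"]]).round(1)
def st():
    s=status.get_state(); print(round(s["time_s"],2),s["eef_pos"].round(1),s["eef_rot"].round(3),s["force"].round(1),round(s["grip_width"],1),round(s["grasp_force"],1),s["joint_positions"].round(2))
E
```

Request:
arm_command --steps '[[[25, 36, 0], [0, 0, -0.034], 85], [[25, 36, 0], [0, 0, -0.034], 85], [[25, 36, 0], [0, 0, -0.034], 85], [[25, 36, 0], [0, 0, -0.034], 85], [[25, 36, 0], [0, 0, -0.034], 85], [[25, 36, 0], [0, 0, -0.034], 85], [[25, 36, 0], [0, 0, -0.034], 85], [[20, 36, 0], [0, 0, -0.034], 85], [[0, 0, 0], [0, 0, 0], 85], [[0, 0, 0], [0, 0, 0], 85]]'

```text
time_s: 1.1
eef_pos: [430.4, -290.4, 245.2]
eef_rot: [3.142, 0.0, 0.116]
force: [-1.0, -1.3, 0.7]
grip_width: 85.0
grasp_force: 0.0
```

```bash
python3 - <<'E'
from h import *
snap("wrist","w1"); st()
for X in [(437.5,-287,117),(437.5,-287,0),(433,-111,34)]: print(proj("w1",X))
E
```

```text
1.15 [ 429.8 -291.5  245.1] [3.141e+00 1.000e-03 1.140e-01] [ 0.7 -0.3  0.3] 84.8 0.0 [ 0.77  0.12 -0.28  1.73  0.03  1.31 -0.98]
[282.8 200.1]
[283.1 172.2]
[130.2 167.5]
```

View pics/w1.png

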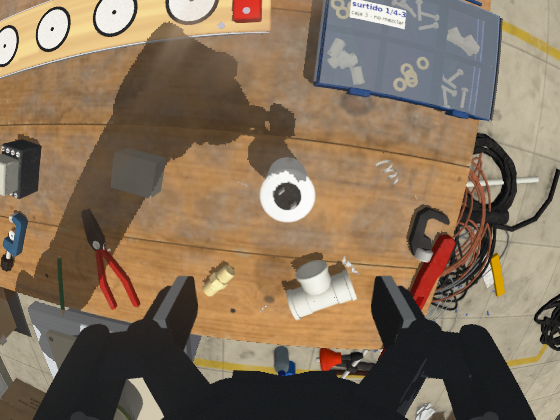

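The wrist picture shows the capacitor top at (287,195), the carton at (138,172), the contactor at (18,168) and the red block at (247,10).

```bash
python3 - <<'E'
from h import *
for z in (105,117): print(pt("w1",287,195,z))
p,d,m,n=pickle.load(open("pics/w1.pkl","rb"))
g=p.min(2); k,l,s,c=cv2.connectedComponentsWithStats((g[150:240,240:330]>190).astype('uint8')); print(s,c+[240,150])
# depth-based: points near the can above z 60
o=-m["R"].T@m["t"]; P=[]
for v in range(140,240,2):
    for u in range(240,335,2):
        if d[v,u]>0:
            r=ray(m,n,u,v); q=o+r*d[v,u]/(m["R"][2]@r); P.append(q)
P=np.array(P)
for a,b in((60,98),(98,112),(112,130)):
    q=P[(P[:,2]>a)&(P[:,2]<b)]
    if len(q): print(a,len(q),q.mean(0).round(1),q.min(0).round(1),q.max(0).round(1))
E
```

```text
[ 439.  -290.4  105. ]
[ 442.2 -289.9  117. ]
[[   0    0   90   90 6591]
 [  20   21   55   51 1509]] [[283.99833106 193.93870429]
 [286.69118622 196.95162359]]
60 35 [ 456.5 -287.7   73.1] [ 447.9 -306.    61.4] [ 459.3 -271.3   87.7]
98 554 [ 439.2 -290.4  104.4] [ 415.1 -314.1   99.1] [ 461.7 -266.9  111.3]
112 8 [ 437.7 -292.4  115.3] [ 431.9 -298.3  112.6] [ 446.2 -284.   118.1]
```

Request:
arm_command --steps '[[[8.5, 0.7, -10], [0, 0, 0], 85], [[0, 0, -40], [0, 0, 0], 85], [[0, 0, -40], [0, 0, 0], 85], [[0, 0, -40], [0, 0, 0], 85], [[0, 0, -30], [0, 0, 0], 85], [[0, 0, -8], [0, 0, 0], 85], [[0, 0, 0], [0, 0, 0], 85], [[0, 0, 0], [0, 0, 0], 45], [[0, 0, 0], [0, 0, 0], 40], [[0, 0, 0], [0, 0, 0], 40], [[0, 0, 0], [0, 0, 0], 40], [[0, 0, 0], [0, 0, 0], 40], [[0, 0, 0], [0, 0, 0], 40], [[0, 0, 0], [0, 0, 0], 40]]'

```text
time_s: 2.55
eef_pos: [439.7, -291.2, 79.2]
eef_rot: [3.139, -0.002, 0.114]
force: [-0.8, 0.3, 5.6]
grip_width: 46.2
grasp_force: 61.2
```

Request:
arm_command --steps '[[[0, 0, 15], [0, 0, 0], 40], [[0, 0, 35], [0, 0, 0], 40], [[15, 10, 0], [0, 0, 0], 40], [[33, 22, 0], [0, 0, 0], 40], [[33, 22, 0], [0, 0, 0], 40], [[33, 22, 0], [0, 0, 0], 40], [[33, 22, 0], [0, 0, 0], 40], [[33, 22, 0], [0, 0, 0], 40], [[14.2, 10.9, 0], [0, 0, 0], 40], [[0, 0, -13], [0, 0, 0], 40], [[0, 0, -13], [0, 0, 0], 40], [[0, 0, 0], [0, 0, 0], 40], [[0, 0, 0], [0, 0, 0], 40]]'

```text
time_s: 3.85
eef_pos: [631.9, -160.7, 100.9]
eef_rot: [3.141, 0.001, 0.112]
force: [-0.6, 0.1, -1.6]
grip_width: 46.0
grasp_force: 62.1
```

```bash
python3 - <<'E'
from h import *
snap("wrist","w2"); st(); snap("side","s2",(190,120,370,270),4)
print(proj("w2",(633,-159.5,10)))
print(proj("s2",(633,-159.5,10)))
E
```

```text
3.9 [ 632.4 -160.6  101.6] [3.141 0.    0.112] [ 0.4  0.6 -1.9] 46.2 62.2 [ 0.44  0.52 -0.35  1.53  0.19  1.12 -1.41]
[284.6 222.5]
[280.4 183.6]
```

View pics/w2.png

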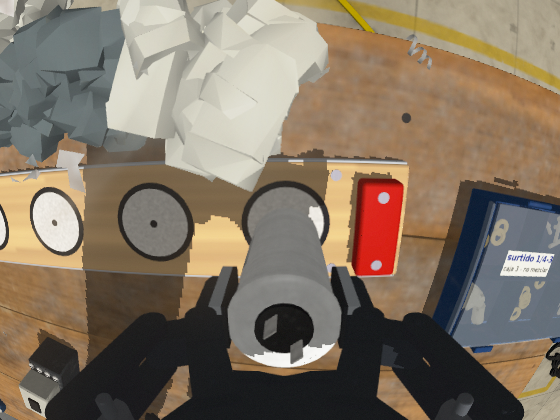

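View pics/s2.png

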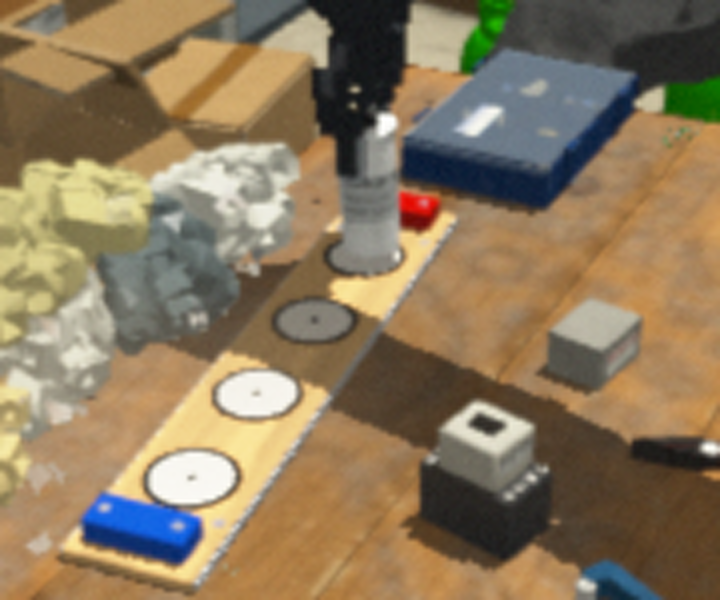

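The wrist view shows the marks' dots, c at (154,224) and b at (55,222). Mark d's ring spans columns 243–329. I'll check d by extrapolating from b and c.

```bash
python3 - <<'E'
from h import *
b=pt("w2",55,222,10);c=pt("w2",154,224,10); print(b,c,2*c-b, pt("w2",286,222,10),pt("w2",243,222,10),pt("w2",329,222,10),pt("w2",285,180,10))
# side picture: c dot (314,319)/4+(190,120) ; a (191,478), b(256,394); cap foot ellipse, ring d
f=lambda x,y:pt("s2",190+x/4,120+y/4,10)
print("side a,b,c",f(191,478),f(256,394),f(314,319)); print("ring d edges",f(326,257),f(403,257),f(364,276))
E
```

```text
[609.7  39.6  10. ] [620.2 -60.2  10. ] [ 630.7 -160.    10. ] [ 633.5 -160.4   10. ] [ 630.  -129.4   10. ] [ 637.  -191.5   10. ] [ 664.3 -156.2   10. ]
side a,b,c [597.4 138.8  10. ] [608.6  40.1  10. ] [620.  -61.1  10. ]
ring d edges [ 655.7 -143.5   10. ] [ 602.2 -170.    10. ] [ 615.8 -131.3   10. ]
```

Request:
arm_command --steps '[[[-0.5, 0, -8], [0, 0, 0], 40], [[0, 0, -4], [0, 0, 0], 40], [[0, 0, -1], [0, 0, 0], 40], [[0, 0, -0.5], [0, 0, 0], 40], [[0, 0, 0], [0, 0, 0], 40], [[0, 0, 0], [0, 0, 0], 40]]'

```text
time_s: 4.55
eef_pos: [632.7, -159.7, 89.2]
eef_rot: [3.141, -0.001, 0.114]
force: [-3.7, 0.4, 10.0]
grip_width: 46.3
grasp_force: 63.1
```

Request:
arm_command --steps '[[[0, 0, 0], [0, 0, 0], 70], [[0, 0, 0], [0, 0, 0], 80], [[0, 0, 0], [0, 0, 0], 80], [[0, 0, 15], [0, 0, 0], 80], [[0, 0, 40], [0, 0, 0], 80], [[0, 0, 45], [0, 0, 0], 80], [[-30, 34, 0], [0, 0, -0.045], 80], [[-30, 35, 0], [0, 0, -0.045], 80], [[-30, 35, 0], [0, 0, -0.045], 80], [[-30, 35, 0], [0, 0, -0.045], 80], [[-30, 35, 0], [0, 0, -0.045], 80], [[-30, 35, 0], [0, 0, -0.045], 80], [[-30, 35, 0], [0, 0, -0.045], 80], [[0, 0, 0], [0, 0, 0], 80], [[0, 0, 0], [0, 0, 0], 80]]'

```text
time_s: 6.05
eef_pos: [422.4, 85.2, 189.1]
eef_rot: [3.141, -0.002, -0.199]
force: [0.6, -0.5, 0.7]
grip_width: 79.7
grasp_force: 0.0
```

```bash
python3 - <<'E'
from h import *
snap("wrist","w3"); st()
E
```

```text
6.1 [422.9  84.3 188.8] [ 3.141e+00 -2.000e-03 -2.010e-01] [0.6 0.1 0.3] 79.9 0.0 [ 0.25 -0.03 -0.54  1.99 -0.02  1.17 -2.05]
```

View pics/w3.png

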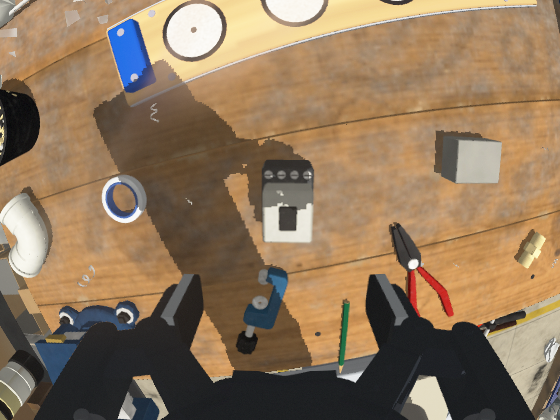

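The wrist picture shows the contactor's top block (corners (262,241) and (311,242), dark square at (288,218)), the tape at (123,198) and the carton's top at (472,160).

```bash
python3 - <<'E'
from h import *
for u,v,z in [(262,241,78),(311,242,78),(288,218,78),(263,190,78),(314,190,78),(264,163,45),(311,161,45),(124,198,14),(443,138,34),(500,138,34),(456,183,34),(500,183,34)]: print(u,v,z,pt("w3",u,v,z))
p,d,m,n=pickle.load(open("pics/w3.pkl","rb"))
o=-m["R"].T@m["t"]
def cloud(b):
    P=[]
    for v in range(b[1],b[3]):
        for u in range(b[0],b[2]):
            if d[v,u]>0:
                r=ray(m,n,u,v); P.append(o+r*d[v,u]/(m["R"][2]@r))
    return np.array(P)
for b,a,c in [((250,150,325,255),70,90),((250,150,325,255),38,50),((435,120,510,190),28,40),((95,165,155,230),9,20)]:
    q=cloud(b); q=q[(q[:,2]>a)&(q[:,2]<c)]; R=cv2.minAreaRect(q[:,:2].astype('float32')); print(a,len(q),q[:,2].mean().round(1),np.round(R[0],1),np.round(R[1],1),round(R[2],1))
E
```

```text
262 241 78 [404.5 108.2  78. ]
311 242 78 [395.8  69.5  78. ]
288 218 78 [419.7  83.8  78. ]
263 190 78 [445.7  98.2  78. ]
314 190 78 [438.   59.8  78. ]
264 163 45 [461.  96.  45.]
311 161 45 [454.9  56.4  45. ]
124 198 14 [453.5 253.1  14. ]
443 138 34 [453.8 -73.2  34. ]
500 138 34 [ 445.9 -142.9   34. ]
456 183 34 [407.3 -84.4  34. ]
500 183 34 [ 398.1 -141.1   34. ]
70 2609 76.4 [419.7  84.2] [39.3 45. ] 77.9
38 944 46.3 [420.   84.1] [44.3 69.4] 78.1
28 2029 35.0 [ 425.2 -112.9] [57.5 44.5] 80.8
9 929 13.9 [452.3 257. ] [50.9 51. ] 53.7
```

Request:
arm_command --steps '[[[-2.7, -0.4, -30], [0, 0, -0.01], 80], [[0, 0, -40], [0, 0, 0], 80], [[0, 0, -40], [0, 0, 0], 80], [[0, 0, -18], [0, 0, 0], 80], [[0, 0, 0], [0, 0, 0], 60], [[0, 0, 0], [0, 0, 0], 35], [[0, 0, 0], [0, 0, 0], 34], [[0, 0, 0], [0, 0, 0], 34], [[0, 0, 0], [0, 0, 0], 34], [[0, 0, 0], [0, 0, 0], 34], [[0, 0, 0], [0, 0, 0], 34]]'

```text
time_s: 7.2
eef_pos: [421.0, 83.9, 61.4]
eef_rot: [-3.141, -0.003, -0.212]
force: [-1.2, -1.7, 7.7]
grip_width: 39.3
grasp_force: 61.2
```

Request:
arm_command --steps '[[[0, 0, 15], [0, 0, 0], 34], [[0, 0, 30], [0, 0, 0], 34], [[15, -10.5, 0], [0, 0, 0.03], 34], [[32, -23, 0], [0, 0, 0.05], 34], [[32, -23, 0], [0, 0, 0.05], 34], [[32, -23, 0], [0, 0, 0.05], 34], [[32, -23, 0], [0, 0, 0.05], 34], [[32, -23, 0], [0, 0, 0.05], 34], [[26.2, -19, 0], [0, 0, 0.042], 34], [[0, 0, 0], [0, 0, 0], 34], [[0, 0, -15], [0, 0, 0], 34], [[0, 0, -14], [0, 0, 0], 34], [[0, 0, -3], [0, 0, 0], 34], [[0, 0, -2], [0, 0, 0], 34], [[0, 0, 0], [0, 0, 0], 34]]'

```text
time_s: 8.7
eef_pos: [619.5, -59.5, 71.5]
eef_rot: [3.141, 0.002, 0.112]
force: [-8.9, 0.0, 13.2]
grip_width: 39.3
grasp_force: 63.6
```

Request:
arm_command --steps '[[[0, 0, 0], [0, 0, 0], 60], [[0, 0, 0], [0, 0, 0], 82], [[0, 0, 0], [0, 0, 0], 82], [[0, 0, 15], [0, 0, 0], 82], [[0, 0, 40], [0, 0, 0], 82], [[0, 0, 45], [0, 0, 0], 82], [[-40, -10.5, 0], [0, 0, -0.054], 82], [[-40, -10.5, 0], [0, 0, -0.054], 82], [[-40, -10.5, 0], [0, 0, -0.054], 82], [[-40, -10.5, 0], [0, 0, -0.054], 82], [[-35.8, -10.5, 0], [0, 0, -0.054], 82], [[0, 0, 0], [0, 0, 0], 82], [[0, 0, 0], [0, 0, 0], 82]]'

```text
time_s: 10.0
eef_pos: [425.3, -113.1, 172.1]
eef_rot: [3.141, -0.002, -0.16]
force: [-0.3, 0.1, 0.2]
grip_width: 82.3
grasp_force: 0.0
```

```bash
python3 - <<'E'
from h import *
p,d,m=snap("wrist","w4"); st()
print(proj("w4",(425.2,-112.9,34)),proj("w4",(631.5,-160,127)),proj("w4",(621,-60.4,88)))
o=-m["R"].T@m["t"]; n="wrist"
V,U=np.mgrid[60:300,60:540:1]; P=[]
for u,v in zip(U.ravel(),V.ravel()):
    if d[v,u]>0: r=ray(m,n,u,v); P.append(o+r*d[v,u]/(m["R"][2]@r))
P=np.array(P)
for nm,c,w,a,b in [("carton",(425,-113),45,28,40),("contactor",(621,-60),45,80,95),("cont base",(621,-60),45,48,60),("cap",(631,-160),35,105,122)]:
    q=P[(abs(P[:,0]-c[0])<w)&(abs(P[:,1]-c[1])<w)&(P[:,2]>a)&(P[:,2]<b)]
    if len(q)>5: R=cv2.minAreaRect(q[:,:2].astype('float32')); print(nm,len(q),q.mean(0).round(1),np.round(R[0],1),np.round(R[1],1),round(R[2],1))
E
```

```text
10.05 [ 426.  -112.7  171.9] [ 3.141e+00 -2.000e-03 -1.580e-01] [ 0.7  0.4 -0.6] 82.5 0.0 [ 0.56  0.   -0.4   2.    0.    1.14 -1.57]
[285.1 205.2] [310.2 -97.3] [165. -27.]
carton 3151 [ 426.3 -113.6   35.1] [ 424.8 -113.4] [55.5 44.3] 81.2
```

View pics/w4.png

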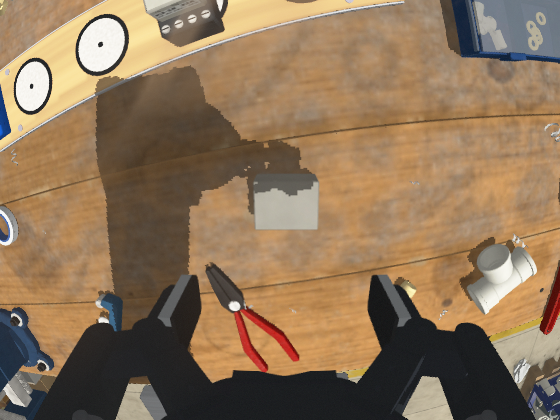

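The carton is centred under the hand at (286,203), and the marks show at b (100,44) and a (32,87). Descending to grip it.

Request:
arm_command --steps '[[[-0.5, -0.3, -40], [0, 0, 0], 82], [[0, 0, -45], [0, 0, 0], 82], [[0, 0, -45], [0, 0, 0], 82], [[0, 0, -18], [0, 0, 0], 82], [[0, 0, -5], [0, 0, 0], 82], [[0, 0, 0], [0, 0, 0], 60], [[0, 0, 0], [0, 0, 0], 50], [[0, 0, 0], [0, 0, 0], 50], [[0, 0, 0], [0, 0, 0], 50], [[0, 0, 0], [0, 0, 0], 50], [[0, 0, 0], [0, 0, 0], 50]]'

```text
time_s: 11.15
eef_pos: [426.1, -113.4, 19.4]
eef_rot: [3.141, -0.003, -0.159]
force: [0.1, 1.0, 7.0]
grip_width: 55.1
grasp_force: 64.1
```

```bash
python3 - <<'E'
from h import *
print(pt("w4",32,87,10),pt("w4",100,44,10))
st()
E
```

```text
[597.9 139.1  10. ] [611.1  40.2  10. ]
11.15 [ 426.1 -113.4   19.4] [ 3.141e+00 -3.000e-03 -1.590e-01] [0.1 1.  7. ] 55.1 64.1 [ 0.53  0.24 -0.4   2.13  0.13  0.79 -1.68]
```

Request:
arm_command --steps '[[[0, 0, 15], [0, 0, 0], 50], [[0, 0, 35], [0, 0, 0], 50], [[0, 0, 40], [0, 0, 0], 50], [[20, 17, 0], [0, 0, 0.04], 50], [[35, 29, 0], [0, 0, 0.05], 50], [[35, 29, 0], [0, 0, 0.05], 50], [[35, 29, 0], [0, 0, 0.05], 50], [[35, 29, 0], [0, 0, 0.05], 50], [[25.4, 19.9, 0], [0, 0, 0.03], 50], [[0, 0, 0], [0, 0, 0], 50], [[0, 0, -40], [0, 0, 0], 50], [[0, 0, -30], [0, 0, 0], 50], [[0, 0, -6], [0, 0, 0], 50], [[0, 0, -3], [0, 0, 0], 50], [[0, 0, -1], [0, 0, 0], 50], [[0, 0, 0], [0, 0, 0], 50]]'

```text
time_s: 12.75
eef_pos: [610.5, 39.3, 29.6]
eef_rot: [3.141, -0.002, 0.11]
force: [0.5, -0.0, -0.8]
grip_width: 54.9
grasp_force: 63.6
```

Request:
arm_command --steps '[[[0, 0, -0.7], [0, 0, 0], 50], [[0, 0, -0.7], [0, 0, 0], 50], [[0, 0, 0], [0, 0, 0], 50]]'

```text
time_s: 13.05
eef_pos: [610.6, 39.3, 29.4]
eef_rot: [3.14, -0.001, 0.11]
force: [-11.5, -2.2, 18.6]
grip_width: 55.1
grasp_force: 66.1
```

Request:
arm_command --steps '[[[0, 0, 0.5], [0, 0, 0], 62], [[0, 0, 0], [0, 0, 0], 68], [[0, 0, 0], [0, 0, 0], 68], [[0, 0, 15], [0, 0, 0], 68], [[0, 0, 40], [0, 0, 0], 68], [[0, 0, 45], [0, 0, 0], 68], [[0, 0, 40], [0, 0, 0], 75], [[-27, 37, 0], [0, 0, 0], 80], [[-27, 37, 0], [0, 0, 0], 80], [[-27, 37, 0], [0, 0, 0], 80], [[-27, 37, 0], [0, 0, 0], 80], [[-27, 37, 0], [0, 0, 0], 80], [[-22.8, 32.5, 0], [0, 0, 0], 80], [[0, 0, 0], [0, 0, 0], 80], [[0, 0, 0], [0, 0, 0], 80]]'

```text
time_s: 14.55
eef_pos: [451.9, 258.0, 167.9]
eef_rot: [3.141, -0.001, 0.113]
force: [0.5, -1.4, -0.3]
grip_width: 79.9
grasp_force: 0.0
```

```bash
cat >> h.py <<'E'
def clusters(name,items,box=(40,0,540,300)):
    p,d,m,n=pickle.load(open(f"pics/{name}.pkl","rb")); o=-m["R"].T@m["t"]; P=[]
    for v in range(box[1],box[3]):
        for u in range(box[0],box[2]):
            if d[v,u]>0: r=ray(m,n,u,v); P.append(o+r*d[v,u]/(m["R"][2]@r))
    P=np.array(P)
    for nm,c,w,a,b in items:
        q=P[(abs(P[:,0]-c[0])<w)&(abs(P[:,1]-c[1])<w)&(P[:,2]>a)&(P[:,2]<b)]
        if len(q)>5: R=cv2.minAreaRect(q[:,:2].astype('float32')); print(nm,len(q),q.mean(0).round(1),np.round(R[0],1),np.round(R[1],1),round(R[2],1))
E
python3 - <<'E'
from h import *
snap("wrist","w5"); st()
clusters("w5",[("tape",(452,257),40,9,20),("carton",(610,39.5),45,38,50)])
E
```

```text
14.6 [452.6 256.9 167.6] [ 3.141e+00 -1.000e-03  1.110e-01] [ 0.2 -0.5 -0.6] 80.1 0.0 [ 0.01  0.23 -0.69  1.81  0.16  1.16 -2.19]
tape 1294 [453.4 257.7  14.2] [452.7 257.7] [49.8 49.5] 4.6
carton 1423 [607.8  53.8  44.7] [608.9  49.7] [45.  41.3] 6.5
```

View pics/w5.png

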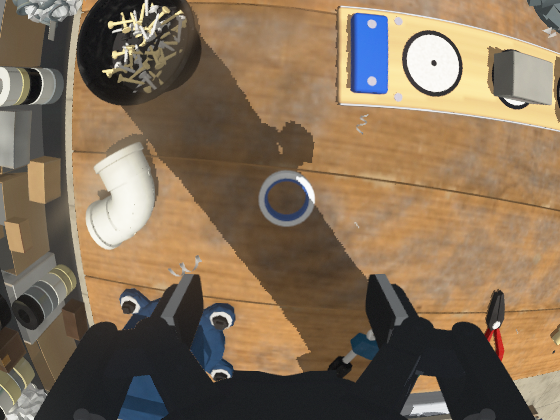

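Tape at (287,198) → (452.8,257.7) and mark a's dot at (434,63). Gripping the tape low.

Request:
arm_command --steps '[[[0.5, 0.5, -40], [0, 0, 0], 80], [[0, 0, -45], [0, 0, 0], 80], [[0, 0, -45], [0, 0, 0], 80], [[0, 0, -18], [0, 0, 0], 75], [[0, 0, -4.5], [0, 0, 0], 70], [[0, 0, 0], [0, 0, 0], 60], [[0, 0, 0], [0, 0, 0], 47], [[0, 0, 0], [0, 0, 0], 46], [[0, 0, 0], [0, 0, 0], 46], [[0, 0, 0], [0, 0, 0], 46], [[0, 0, 0], [0, 0, 0], 46]]'

```text
time_s: 15.7
eef_pos: [454.0, 257.9, 16.4]
eef_rot: [-3.142, -0.003, 0.11]
force: [-1.5, -1.7, 7.7]
grip_width: 47.5
grasp_force: 62.1
```

```bash
python3 - <<'E'
from h import *
print(pt("w5",434,63,10))
E
```

```text
[599.6 136.7  10. ]
```

Request:
arm_command --steps '[[[0, 0, 15], [0, 0, 0], 46], [[0, 0, 35], [0, 0, 0], 46], [[19, -15.5, 0], [0, 0, 0], 46], [[35, -28.5, 0], [0, 0, 0], 46], [[35, -28.5, 0], [0, 0, 0], 46], [[35, -28.5, 0], [0, 0, 0], 46], [[21.5, -17.7, 0], [0, 0, 0], 46], [[0, 0, 0], [0, 0, 0], 46], [[0, 0, -20], [0, 0, 0], 46], [[0, 0, -14], [0, 0, 0], 46], [[0, 0, -4], [0, 0, 0], 46], [[0, 0, -1.5], [0, 0, 0], 46], [[0, 0, 0], [0, 0, 0], 46]]'

```text
time_s: 17.0
eef_pos: [597.3, 139.4, 26.4]
eef_rot: [3.141, 0.001, 0.112]
force: [-6.5, -2.7, 10.6]
grip_width: 47.3
grasp_force: 63.1
```

Request:
arm_command --steps '[[[0, 0, 0], [0, 0, 0], 52], [[0, 0, 0], [0, 0, 0], 58], [[0, 0, 0], [0, 0, 0], 60], [[0, 0, 0], [0, 0, 0], 60], [[0, 0, 10], [0, 0, 0], 60], [[0, 0, 30], [0, 0, 0], 60], [[0, 0, 45], [0, 0, 0], 60], [[0, 0, 45], [0, 0, 0], 60], [[-20, 0, 40], [0, 0, 0], 60], [[-45, -20, 0], [0, 0, 0], 60], [[-45, -20, 0], [0, 0, 0], 60], [[-45, -20, 0], [0, 0, 0], 60], [[0, -45, 0], [0, 0, 0], 60], [[0, -20, 0], [0, 0, 0], 60], [[0, 0, 0], [0, 0, 0], 60], [[0, 0, 0], [0, 0, 0], 60]]'

```text
time_s: 18.6
eef_pos: [443.3, 14.4, 195.6]
eef_rot: [3.142, -0.001, 0.11]
force: [0.0, -0.0, 0.8]
grip_width: 60.1
grasp_force: 0.0
```

```bash
python3 - <<'E'
from h import *
st(); L=[("tape",(598,139),40,18,30),("carton",(610,39.5),45,38,50),("contactor",(621,-60),45,80,95),("base",(621,-60),45,49,60),("cap",(631,-160),35,105,122)]
snap("wrist","w6"); clusters("w6",L,(0,0,560,300))
snap("top","t6",(140,160,400,260),3); clusters("t6",L,(140,150,420,270))
E
```

```text
18.6 [443.3  14.4 195.6] [ 3.142e+00 -1.000e-03  1.100e-01] [ 0.  -0.   0.8] 60.1 0.0 [ 0.43 -0.01 -0.56  1.96 -0.    1.19 -1.59]
tape 1194 [595.2 139.3  23.9] [595.8 140.5] [51.4 50.6] 37.0
carton 2497 [603.7  40.2  45. ] [604.8  40.4] [35.2 55.6] 6.4
contactor 1830 [610.4 -58.6  86.4] [612.9 -59.5] [33.5 41.3] 7.0
base 1086 [594.9 -55.5  56. ] [608.6 -59.9] [51.3 46. ] 6.6
cap 1892 [ 628.8 -154.5  114. ] [ 631.3 -158.5] [47.5 48.6] 51.9
tape 125 [597.  140.9  22.9] [593.8 137.2] [70.8 64.1] 84.5
carton 279 [609.5  41.2  44.1] [609.5  41.3] [45.8 55.6] 5.2
contactor 208 [617.9 -58.4  85.4] [618.7 -58.6] [43.7 39.7] 6.9
base 88 [617.2 -58.5  55. ] [618.9 -58.6] [70.4 44.5] 6.8
cap 231 [ 631.3 -158.2  113.4] [ 632.2 -158.8] [45.  48.5] 45.5
```

View pics/w6.png

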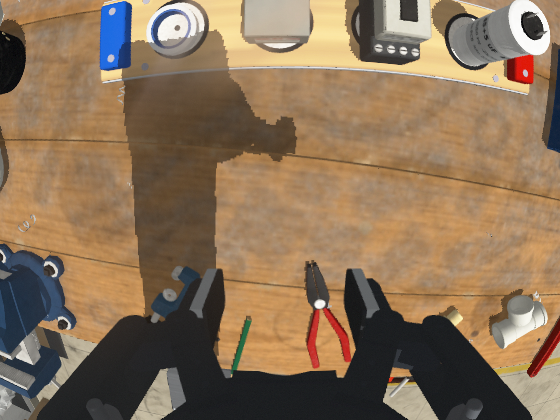

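View pics/t6.png

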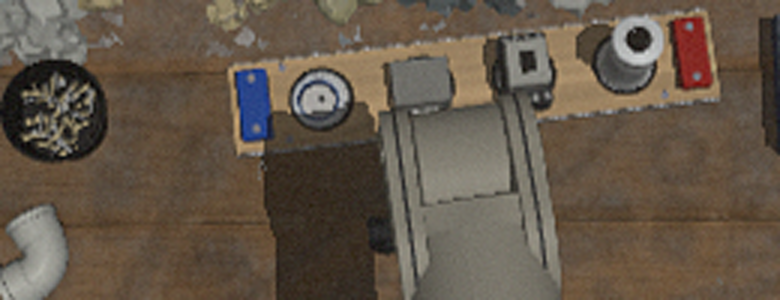

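The tape sits concentric in its ring at (177,28), and the order is right. The contactor could be a few mm off in x, so I'll look from straight above.

Request:
arm_command --steps '[[[0, 0, 45], [0, 0, 0], 60], [[0, 0, 45], [0, 0, 0], 60], [[30, -5, 20], [0, 0, 0], 60], [[40, -10, 0], [0, 0, 0], 60], [[40, -10, 0], [0, 0, 0], 60], [[40, -5, 0], [0, 0, 0], 60], [[20, 0, 0], [0, 0, 0], 60], [[0, 0, 0], [0, 0, 0], 60], [[0, 0, 0], [0, 0, 0], 60]]'

```text
time_s: 19.6
eef_pos: [613.2, -14.5, 304.4]
eef_rot: [-3.14, 0.001, 0.113]
force: [-0.6, -0.1, -0.4]
grip_width: 59.9
grasp_force: 0.0
```

```bash
python3 - <<'E'
from h import *
st(); L=[("tape",(598,139),40,18,30),("carton",(610,39.5),45,38,50),("contactor",(621,-60),45,80,95),("base",(621,-60),45,49,60),("cap",(631,-160),35,105,122)]
p,d,m=snap("wrist","w7",(90,120,490,300),2); clusters("w7",L,(0,50,560,320))
for X in [(598.3,139.2,10),(610,39.5,10),(621,-60.4,10),(631.7,-160,10)]: q=proj("w7",X); print(q,(q-[90,120])*2)
E
```

```text
19.6 [613.2 -14.5 304.4] [-3.14e+00  1.00e-03  1.13e-01] [-0.6 -0.1 -0.4] 59.9 0.0 [ 0.36  0.33 -0.53  1.38  0.17  1.48 -1.62]
tape 581 [598.  138.7  23.8] [596.6 140.6] [49.7 50.3] 47.9
carton 1649 [610.6  39.9  45.2] [609.9  40.4] [45.4 56.6] 6.1
contactor 1420 [619.9 -58.5  86.5] [618.8 -59.1] [44.3 40.8] 6.5
base 638 [630.6 -53.   56.4] [619.  -58.6] [69.4 45.1] 6.4
cap 1348 [ 632.3 -156.9  114.5] [ 631.4 -159.1] [47.3 48.2] 10.5
[173.3 170.1] [166.6 100.2]
[244.8 168.3] [309.6  96.6]
[320.5 168.6] [461.   97.2]
[392.2 170.6] [604.4 101.2]
```

View pics/w7.png

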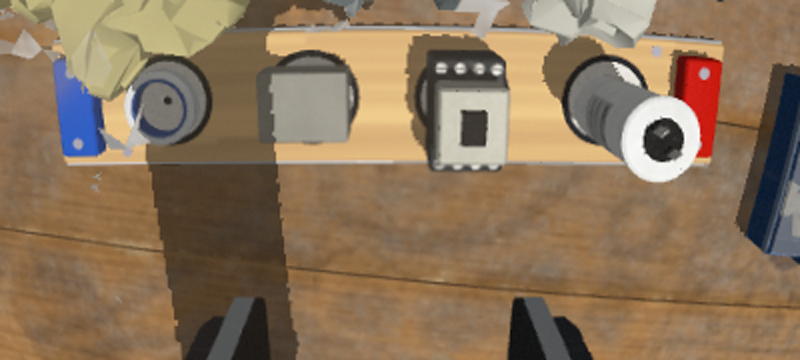

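The view from above shows every part on its mark. Mark rings b (312,96), c (462,97) and d (608,97) match the projected marks, and the depth offsets are about 2.5 mm at most. The robot is clear, so I'm handing in.

```bash
python3 -c "
from plant import ctrl; print(ctrl.finish_job())"
```

```text
the job is handed in; nothing more can be done
None
```

The job is handed in: capacitor on mark d beside the red block, contactor on c, carton on b and tape on a, each upright, released and within about 3 mm of its mark's centre by the last camera check; the pot of screws was not touched, and it took about 20 s.

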